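Oil the chain-drive rig and hold its tensioner back for the new chain

ROBOT

A 6-joint arm with a two-finger parallel gripper is mounted at the origin on the work surface. World frame = base frame: x ahead of the robot, y to its left, z up, the work surface at z = 0. Lengths are in m, angles in rad, forces in N, time in s.
With the tool pointing down it reaches from about 0.375 to 0.975 m from the base axis. Payload 3.8 kg.
Tool frame: the origin (TCP) lies midway between the tips of the shut fingers; the grasp point (between the pads) lies 19 mm behind it; x points along the fingers, y is the direction in which the jaws open and shut, and the axes are right-handed (so a half turn about x gives the same grasp; the last joint's range is limited). The gripper opens to 88 mm and grips with 3 to 60 N. Pads are 18 mm wide; open, the fingers measure 123 mm over their backs; the gripper's body (75 mm by 187 mm) begins 45 mm behind the grasp point.
Start: joints at [-1.256, 0.264, 1.604, -0, 1.274, -0.037], TCP at [0.233, -0.634, 0.239] pointing down, gripper open.
Joint ranges: [-2.63, 2.63], [-0.94, 2.18], [0.31, 2.57], [-1.31, 4.45], [0, 2.66], [-2.55, 2.55]. Speed limits (rad/s): [2.57, 2.57, 3.14, 3.14, 3.14, 3.14].

INTERFACE

Orientations are given as a rotation vector (axis times angle).
In Python, from cell import manip, inverse_kinematics, cams, order gives the robot as it stands. Calls block until the motion is done:
- manip.move_pose(position, orientation): joint-space move of the TCP to a pose.
- manip.move_linear(position, rate=0.15, rot=None): straight line of the TCP; rot=None keeps the orientation; rate is the mean speed in m/s.
- manip.set_joints(angles): joint-space move.
- manip.set_gripper(opening, force=None): finger opening in m; force is the grip in N (None keeps the last); returns when the fingers have stopped.
- manip.dwell(seconds).
- inverse_kinematics(position, orientation): joint angles nearest the present ones, or None.
- manip.state(): the state.
- cams.capture(name): name is "side" or "top"; returns a dict with "image" (384x512x3 uint8, blue, green, red), "z_map" (384x512 float32, m along the optical axis (not along the pixel's ray), 0 where there is no reading), "intrinsics" (3x3 intrinsics, pixels), "k1" (the pictures are not rectified: a ray, as slopes to the right and down, at radius r is drawn at 1 + k1 r^2 times it, then the intrinsics apply), "position" and "orientation" of the camera in the world. Camera axes: x right, y down, z forward; pixel columns grow to the right and rows downward; lengths in m; the calibration is good to about 2 mm. A picture is of the moment at which its call begins.
A pose or a line that the arm cannot do raises manip.IKError and nothing moves.
- order.close_job(): hands the job in, once; it reports no verdict.
The state is a dict: "clock": time; "joint_pos": joint angles; "joint_velocities": joint speeds; "tau": joint torques, N m; "tool_pos": TCP position; "tcp_rot": TCP orientation; "contact_force": force on the tool from outside, world axes, zero at the start; "moment": the same for the moment, N m; "gripper_width": finger opening in m.
Only numpy, scipy, OpenCV 4.12 (cv2) and the standard library are available. Lean on these libraries where they do the work, as an engineer would, in place of code of your own. Each camera call takes 0.05 s, during which the arm holds its last target. There are 200 camera calls.

TASK

We are about to fit a new chain on the drive rig: first pump oil to its bearings and tensioner with at least three full strokes of the lubricator's ball-ended lever, each right down to the stop and all the way back up. Then take the yellow tensioner arm by its red grip, wind it over against its spring as far as it goes, without ever letting it fly back, and finish still holding it hard over at the stop so that I can lay the chain on from the far side. Leave the isolator switch and everything lying on the bench and the rig as they are.

Things in the scene. Friction and masses are not known exactly. Their poses are not given: they have to be found in the camera images.
- rig: Chain-drive training rig, fixed: slotted aluminium plate 280 (x) x 540 (y) x 20 mm, origin under its centre on the bench; 'rig' axes are these, at yaw 0 its -x side faces the robot. In mm: blue motor y -80, x -128..86, top 130, grey box on its +y side; bearings of output shaft y 190, top 143; lubricator y -215, x 45..135, top 264; tensioner y 100. Nothing near the red grip is higher. No chain on.
- pump_lever (a joint): Lubricator hand lever, rad. 0 = up on its spring (0.49 above level); grows as the ball is pressed down, stop at 0.89 (0.40 below level). Turns about the rig's y through pump_pivot, points to the rig's -x. Spring: 5 N at the ball at the top, 11 N at the bottom; oil damping 0.35 N m s/rad; let go, it rises by itself in about 0.5 s.
- pump_ball (a point): Centre of the black ball, 30 mm across, on the end of the lever's 12 mm steel rod, 130 mm from the fulcrum; 231 mm above the bench with the lever up, 119 mm with it down. Can be pinched from above with the fingers closing along the rig's y (it can slip a little in the grip, so check the joint), or pressed down.
- pump_pivot (a point): Fulcrum of the pump lever, a fixed point 170 mm above the bench, straight in line with the ball (same y in the rig frame).
- chain_tensioner (a joint): Chain tensioner, rad. 0 = at rest on its spring; grows as it is wound, dead stop at 0.90. Turns about the rig's x through tensioner_pivot. Winding swings the red grip over the top towards the rig's +y and lifts the white idler sprocket. Spring: 5 N at the grip at rest, 10 N at the stop, always pulling back; hardly damped: let go, it flies back.
- idler (a point): Centre of the white idler sprocket, 54 mm across, on the +x side of the yellow tensioner arm (8 mm steel plate, 350 g in all). The arm has two limbs from the pivot, in the plane 49 mm to +x of the rig's centre: one 100 mm long standing up with the red grip at its end, one 85 mm long with this sprocket; it stands 125 mm above the bench at rest and 199 mm wound.
- release_grip (a point): Middle of the red grip, a round bar 20 mm across, 85 mm long, level along the rig's x, sticking out from the yellow arm to the rig's -x. 100 mm from tensioner_pivot: at rest 0.45 rad to the rig's -y of straight above it (255 mm above the bench), wound 0.45 rad to the +y; 265 mm on top of the arc. Pinch from above, fingers closing along the rig's y; it turns between the fingers.
- tensioner_pivot (a point): Fixed point on the tensioner's hinge axis, in the same plane across the rig's x as release_grip, 165 mm above the bench; the dark round spring housing around it is 60 mm across.
- isolator (a joint): Red rotary isolator switch on a small grey box on the rig's plate (rig frame x -105, y 85 mm, top 92 mm above the bench), 0 = off, grows as it is turned, rad. Leave it off.
- spare_sprocket: Spare steel sprocket, 64 mm across, 16 mm high, loose, lying flat on the rig's plate between motor and isolator; origin under its centre. Leave it alone.
- screwdriver: Red-handled screwdriver 200 mm long lying on the bench on the robot's side of the rig; origin under its middle, x axis towards the tip. Leave it alone.
- wrench: Steel wrench 170 mm long lying on the bench on the robot's side of the rig; origin under its middle, x along it. Leave it alone.
- oil_bottle: Grey oil bottle with red cap, 60 mm across, 150 mm high, standing on the right (-y) of the bench; origin under its centre. Leave it alone.
- multimeter: Yellow multimeter 150 x 80 x 35 mm lying on the left (+y) of the bench; origin under its centre. Leave it alone.
- relay_module: White and grey relay module 85 x 60 x 58 mm on the left of the bench; origin under its centre. Leave it alone.
- parts_tray: Blue parts tray 120 x 90 x 35 mm on the right of the bench; origin under its centre. Leave it alone.

How it is judged:
On the way, in this order (a step that is already met when the one before it is completed fails the run):
1. first stroke: the pump lever is pressed down to its stop (value of joint pump_lever above 0.82 rad), for 0.05 s.
2. first stroke: the pump lever is back up (value of joint pump_lever below 0.08 rad), for 0.05 s.
3. second stroke: the pump lever is pressed down to its stop (value of joint pump_lever above 0.82 rad), for 0.05 s.
4. second stroke: the pump lever is back up (value of joint pump_lever below 0.08 rad), for 0.05 s.
5. third stroke: the pump lever is pressed down to its stop (value of joint pump_lever above 0.82 rad), for 0.05 s.
6. third stroke: the pump lever is back up (value of joint pump_lever below 0.08 rad), for 0.05 s.
7. the tensioner arm is wound to its stop and held there (value of joint chain_tensioner above 0.85 rad and contact force between any of the fingers, the arm and chain_tensioner above 2 N), for 0.5 s.
At the end, for the whole second after the job is handed in: The tensioner is within 0.05 rad of its stop (joint above 0.85), still, and the robot is holding it there (contact force on the yellow arm or its red grip above 2 N); the pump lever is up (below 0.08 rad); the loose things lie within 30 mm of where they were and the isolator is off (all of step 7 and velocity of joint chain_tensioner between -0.1 and 0.1 rad/s and value of joint pump_lever below 0.08 rad and distance of each of screwdriver, wrench, oil_bottle, multimeter, relay_module, parts_tray, spare_sprocket from where it was at the start of the episode below 0.03 m and value of joint isolator below 0.25 rad); the arm keeps its last pose, push and grip.
It fails at once if the tensioner arm flew back (faster than 2.5 rad/s) (velocity of joint chain_tensioner below -2.5 rad/s).
It fails at once if a loose thing on the bench or the rig was moved by more than 30 mm (distance of any of spare_sprocket, screwdriver, wrench, oil_bottle, multimeter, relay_module, parts_tray from where it was at the start of the episode above 0.03 m).
It fails at once if the isolator was turned (value of joint isolator above 0.25 rad).
It also fails if it takes over 58 s, if anything falls off the work surface, if the arm or the gripper's body presses on something with over 40 N, if the wrist force passes 120 N, or if a joint passes its speed limit or range.

## Working session

There is one attempt and no reset: what is moved stays moved. The work goes in short steps, each a Python script; the robot and the scene stay as the last script left them, time stands still between calls to the robot, and variables do not carry over. Pictures are saved under pics/ and viewed, about 8 in all and at most 12, crops included, and the job is handed in when it is done.

```bash
mkdir -p pics; ls
cat > h.py <<'E'
import numpy as np, cv2
from scipy.spatial.transform import Rotation as R
from cell import manip, inverse_kinematics, cams, order
def cloud(c):
    K=c["intrinsics"];h,w=c["z_map"].shape
    u,v=np.meshgrid(np.arange(w,dtype=float),np.arange(h,dtype=float))
    d=np.stack([(u-K[0,2])/K[0,0],(v-K[1,2])/K[1,1]],-1);s=d.copy()
    for _ in range(20): s=d/(1+c["k1"]*(s**2).sum(-1,keepdims=True))
    z=c["z_map"][...,None]
    p=np.concatenate([s*z,z],-1)
    o=np.array(c["orientation"],float)
    M=o if o.shape==(3,3) else R.from_rotvec(o).as_matrix()
    P=p@M.T+np.array(c["position"]); P[c["z_map"]==0]=np.nan
    return P
E
python3 - <<'E'
from h import *
for n in ("top","side"):
    c=cams.capture(n); P=cloud(c); np.savez(f"pics/{n}1.npz",P=P,im=c["image"])
    cv2.imwrite(f"pics/{n}1.png",cv2.resize(c["image"],(800,600),interpolation=cv2.INTER_CUBIC))
    print(n,c["position"],c["orientation"],c["intrinsics"],c["k1"],np.nanmedian(P[...,2]))
s=manip.state();print(s)
E
```

```text
pics
top [0.38039717 0.01112925 1.25929921] [-2.16478963  2.2056555  -0.14242904] [[346.38339119   0.         255.86348265]
 [  0.         346.38339119 190.43406458]
 [  0.           0.           1.        ]] 0.01718518940450929 0.0012908119589154499
side [-0.34865345 -0.86246996  1.23759989] [-2.15629899  0.89623957 -0.39068194] [[429.35652291   0.         265.89205078]
 [  0.         429.35652291 191.59183221]
 [  0.           0.           1.        ]] 0.041419587519363386 0.009523055041292472
{'clock': 0.1, 'joint_pos': array([-1.25589928e+00,  2.64690606e-01,  1.60523204e+00,  5.45088648e-06,
        1.27367096e+00, -3.68726986e-02]), 'joint_velocities': array([ 0.00082497, -0.00120905, -0.00418009,  0.00040963, -0.00157023,
        0.0002822 ]), 'tau': array([ 4.87720354e-04, -5.03621578e+01, -3.58071291e+01,  7.31539680e-02,
        2.33762426e-02, -5.26366364e-05]), 'tool_pos': array([ 0.23239937, -0.63305893,  0.23750678]), 'tcp_rot': array([ 2.03057764,  0.36296959, -2.0311389 ]), 'contact_force': array([-0.07324153,  0.56977204, -0.20872985]), 'moment': array([0.03452558, 0.01484546, 0.0255468 ]), 'gripper_width': 0.08838038938878116}
```

View pics/top1.png

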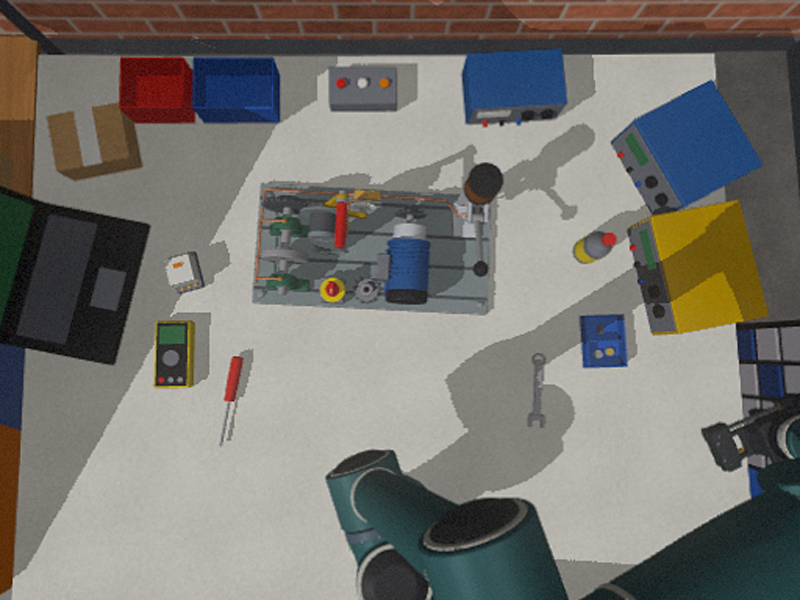

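View pics/side1.png

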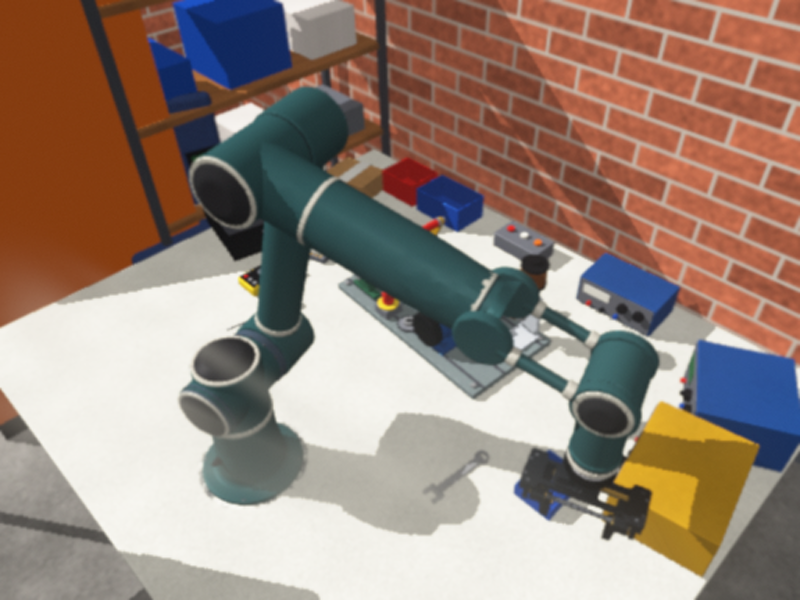

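The top picture shows the red grip at (341,225) and the black ball at (481,269). The plate corners are at (260,183), (494,190), (491,314) and (253,303), all at 800x600 scale. In the side view the arm hides most of the rig. I'll measure from the top view.

Run:
```python
from h import *
d=np.load("pics/top1.npz");P=d["P"];im=d["im"]
hsv=cv2.cvtColor(im,cv2.COLOR_BGR2HSV).astype(int)
H,S,V=hsv[...,0],hsv[...,1],hsv[...,2]
X,Y,Z=P[...,0],P[...,1],P[...,2]
win=np.zeros(H.shape,bool);win[110:205,155:325]=1
# plate: points at z 0.012..0.03
m=win&(Z>.014)&(Z<.026)
pts=P[m][:,:2].astype(np.float32)
print("plate rect",cv2.minAreaRect(pts),len(pts))
m=win&(Z>.014)&(Z<.15)
b=cv2.minAreaRect(P[m][:,:2].astype(np.float32));print("rect2",b)
red=((H<8)|(H>172))&(S>140)&(V>70)&win&(Z>.2)
g=P[red];print("grip",len(g),g.mean(0),g.min(0),g.max(0),np.linalg.svd(g[:,:2]-g[:,:2].mean(0),full_matrices=0)[2][0])
w2=np.zeros(H.shape,bool);w2[160:184,298:320]=1
bm=w2&(Z>.19)&(V<90);q=P[bm];print("ball",len(q),q.mean(0),q.min(0),q.max(0))
np.set_printoptions(precision=3,suppress=True,linewidth=200)
print(Z[164:182,300:316])
for r,c in [(117,167),(122,316),(201,314),(194,162)]: print(P[r-1:r+2,c-1:c+2].reshape(-1,3).mean(0))
cr=im[105:215,150:335];cv2.imwrite("pics/crop.png",cv2.resize(cr,None,fx=4.3,fy=4.3,interpolation=cv2.INTER_CUBIC))
```

```text
plate rect ((0.6203436851501465, 0.03265511989593506), (0.5403478741645813, 0.2809750437736511), 86.12139129638672) 6109
rect2 ((0.6203436851501465, 0.03265511989593506), (0.5403478741645813, 0.2809750437736511), 86.12139129638672)
grip 191 [0.61897496 0.08829287 0.26280521] [0.57760365 0.07765082 0.24662062] [0.66213908 0.09888751 0.27087879] [-0.99718441  0.07498837]
ball 76 [ 0.53533961 -0.17557323  0.2410914 ] [ 0.52220473 -0.18882659  0.22746054] [ 0.55418026 -0.16208071  0.24815738]
[[ 0.021  0.019  0.022  0.018  0.022  0.222  0.224  0.225  0.222  0.02   0.022  0.02   0.021  0.004  0.002  0.003]
 [ 0.021  0.02   0.015  0.02   0.017  0.219  0.224  0.228  0.225  0.022  0.024  0.021  0.014 -0.002 -0.     0.003]
 [ 0.02   0.019  0.021  0.016  0.022  0.223  0.224  0.231  0.227  0.017  0.015  0.019  0.004 -0.001  0.     0.003]
 [ 0.021  0.026  0.016  0.02   0.021  0.228  0.235  0.236  0.233  0.022  0.023  0.021 -0.    -0.002 -0.     0.003]
 [ 0.018  0.022  0.02   0.02   0.237  0.238  0.243  0.242  0.243  0.243  0.235  0.02  -0.002  0.     0.003 -0.001]
 [ 0.019  0.02   0.02   0.238  
[... 841 characters left out ...]
.237  0.02   0.018  0.002 -0.001  0.001  0.   ]
 [ 0.017  0.018  0.022  0.014  0.021  0.019  0.018  0.017  0.016  0.017  0.023  0.015  0.001  0.     0.001  0.001]
 [ 0.024  0.017  0.021  0.018  0.026  0.021  0.018  0.018  0.019  0.02   0.02   0.018  0.003 -0.005  0.003  0.001]
 [ 0.021  0.017  0.019  0.019  0.019  0.019  0.019  0.02   0.018  0.016  0.023  0.023 -0.001 -0.002  0.004  0.002]
 [ 0.021  0.015  0.024  0.022  0.017  0.02   0.021  0.024  0.023  0.02   0.018  0.021  0.    -0.002 -0.001 -0.001]
 [ 0.019  0.018  0.021  0.024  0.017  0.015  0.021  0.026  0.017  0.026  0.026  0.023 -0.     0.005 -0.001 -0.002]]
[0.782 0.292 0.005]
[ 0.682 -0.205  0.256]
[nan nan nan]
[0.497 0.309 0.006]
```

View pics/crop.png

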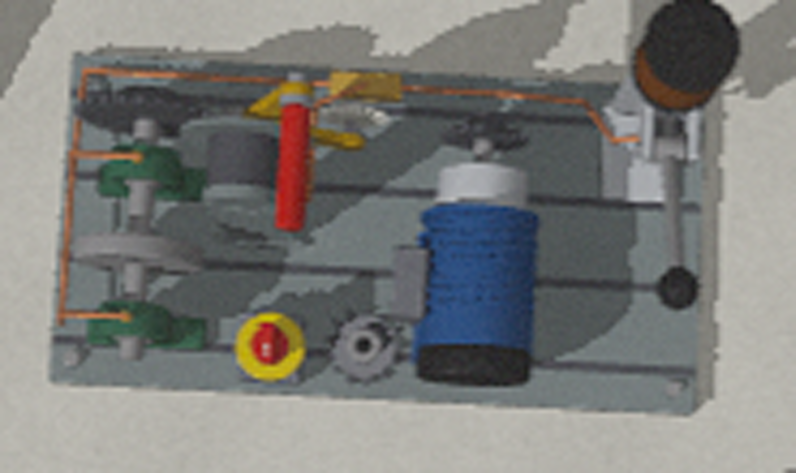

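The plate rectangle measures 0.540 x 0.281 with yaw −3.88° and centre (0.620, 0.033). The ball top (0.247) and grip top (0.265–0.270) match the given heights. Next I'll refine the ball, check heights along the way and check IK.

```bash
cat >> h.py <<'E'
yaw=np.deg2rad(-3.88); C=np.array([0.6203,0.0327])
c_,s_=np.cos(yaw),np.sin(yaw)
def W(x,y,z): return np.array([C[0]+c_*x-s_*y, C[1]+s_*x+c_*y, z])
def rot(sign):
    X=np.array([0,0,-1.]);Y=sign*np.array([-s_,c_,0]);return R.from_matrix(np.stack([X,Y,np.cross(X,Y)],1)).as_rotvec()
E
python3 - <<'E'
from h import *
from scipy.optimize import least_squares
np.set_printoptions(precision=4,suppress=True)
d=np.load("pics/top1.npz");P=d["P"];Z=P[...,2]
q=P[160:184,298:320].reshape(-1,3);q=q[q[:,2]>.2];q=q[np.linalg.norm(q[:,:2]-[.5345,-.1755],axis=1)<.014]
f=least_squares(lambda p:np.linalg.norm(q-p,axis=1)-.015,[.534,-.175,.231],loss="soft_l1",f_scale=.002).x
e=f[:2]-C;print("ball",f,"rig",c_*e[0]+s_*e[1],-s_*e[0]+c_*e[1])
m=(P[...,0]>.25)&(P[...,0]<.75)&(P[...,1]<-.25)&(P[...,1]>-.75)
print("max z on the way",np.nanmax(Z[m][Z[m]<.45]) )
print(R.from_rotvec(manip.state()["tcp_rot"]).as_matrix())
for sg in (1,-1):
  for p in (W(-.071,-.213,.33),W(-.071,-.213,.13),W(-.004,.0565,.34),W(-.004,.0565,.236),W(-.004,.1435,.236)):
    print(sg,p,inverse_kinematics(p,rot(sg)))
E
```

```text
ball [ 0.5358 -0.1769  0.2316] rig -0.07016788527316853 -0.21479776738653378
max z on the way 0.4499264211196017
[[-0.0006  0.3446 -0.9388]
 [ 0.0019 -0.9388 -0.3446]
 [-1.     -0.002  -0.0001]]
1 [ 0.535 -0.175  0.33 ] [-0.3604  0.0077  1.7265  0.      1.4074 -1.8634]
1 [ 0.535 -0.175  0.13 ] [-0.3604  0.1469  1.9551  0.      1.0396 -1.8634]
1 [0.6201 0.0893 0.34  ] [ 0.1033  0.1281  1.5808 -0.      1.4327 -1.3997]
1 [0.6201 0.0893 0.236 ] [ 0.1033  0.1749  1.7164 -0.      1.2503 -1.3997]
1 [0.626  0.1761 0.236 ] [ 0.236   0.2194  1.6636 -0.      1.2586 -1.2671]
-1 [ 0.535 -0.175  0.33 ] [-0.3604  0.0077  1.7265 -0.      1.4074  1.2782]
-1 [ 0.535 -0.175  0.13 ] [-0.3604  0.1469  1.9551 -0.      1.0396  1.2782]
-1 [0.6201 0.0893 0.34  ] [ 0.1033  0.1281  1.5808 -0.      1.4327  1.7418]
-1 [0.6201 0.0893 0.236 ] [ 0.1033  0.1749  1.7164 -0.      1.2503  1.7418]
-1 [0.626  0.1761 0.236 ] [ 0.236   0.2194  1.6636 -0.      1.2586  1.8745]
```

Run:
```python
from h import *
np.set_printoptions(precision=4,suppress=True)
def show(t):
    s=manip.state();print(t,round(s["clock"],2),s["tool_pos"],s["contact_force"],s["gripper_width"])
    return s
p=manip.state()["tool_pos"];r=rot(-1)
manip.move_linear(p+[0,0,.14],rate=.25); manip.set_gripper(0.0,20)
manip.move_pose(W(-.072,-.2148,.29),r); show("above")
def ball(a): return W(.0447-.13*np.cos(a),-.2148,.170+.13*np.sin(a)+.015)
manip.move_linear(ball(.49)+[0,0,.006],rate=.15); show("near")
for a in (.3,.1,-.1,-.25,-.32,-.37,-.40):
    manip.move_linear(ball(a),rate=.12); s=show(a)
    if abs(s["contact_force"][2])>45: break
c=cams.capture("top");np.savez("pics/t2.npz",P=cloud(c),im=c["image"])
cv2.imwrite("pics/t2.png",cv2.resize(c["image"][90:215,210:360],None,fx=4,fy=4,interpolation=cv2.INTER_CUBIC))
c=cams.capture("side");cv2.imwrite("pics/s2.png",cv2.resize(c["image"][130:290,200:420],None,fx=3.6,fy=3.6,interpolation=cv2.INTER_CUBIC))
```

```text
above 4.11 [ 0.534  -0.1775  0.2903] [0.5727 0.2845 0.8054] 0.0004960416544941864
near 4.51 [ 0.5353 -0.1772  0.2514] [-0.0627  0.6283 -0.3188] 0.00014383674852773822
0.3 4.91 [ 0.5256 -0.1771  0.2254] [-5.8873 -1.1129  8.0684] 0.0005315922839499572
0.1 5.28 [ 0.5213 -0.1773  0.2002] [-5.1869 -1.561   7.5368] 0.00047354383867500823
-0.1 5.64 [ 0.5223 -0.1775  0.1746] [-4.6482 -1.7074  7.9293] 0.0004963320566361095
-0.25 5.95 [ 0.5266 -0.178   0.1559] [-2.0902 -2.3786  8.9865] 0.00019055486234618692
-0.32 6.2 [ 0.5295 -0.1782  0.1476] [-2.2194 -1.908   8.224 ] 0.00022485395559807323
-0.37 6.45 [ 0.5315 -0.1783  0.1415] [-2.7916 -2.861   9.8328] 0.0007416416108274537
-0.4 6.7 [ 0.5326 -0.1783  0.1378] [-2.9881 -2.2871  9.0406] 0.00045037092581245417
```

View pics/s2.png

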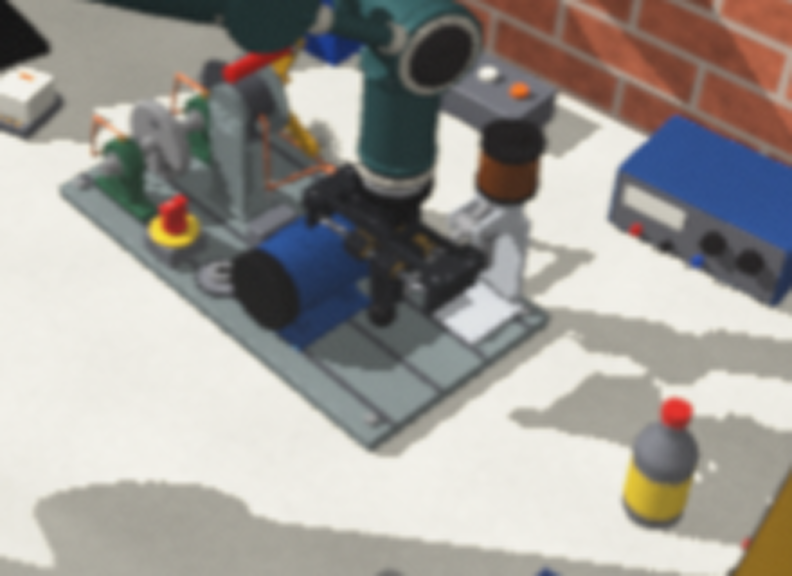

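The side crop shows the fingertips on the ball at about (380,310), with the ball below the motor's top. The force is still only spring level, so I'll continue down until it shows the stop.

Run:
```python
from h import *
np.set_printoptions(precision=4,suppress=True)
def ball(a): return W(.0447-.13*np.cos(a),-.2148,.170+.13*np.sin(a)+.015)
for dz in range(2,17,2):
    manip.move_linear(ball(-.4)-[0,0,dz/1000],rate=.08); s=manip.state()
    print(dz,s["clock"],s["tool_pos"],s["contact_force"])
    if s["contact_force"][2]>24: break
```

```text
2 7.05 [ 0.533  -0.1784  0.1361] [-1.9944 -2.0304  9.3697]
4 7.3 [ 0.5334 -0.1784  0.1344] [-1.4048 -2.0876 10.9108]
6 7.55 [ 0.5336 -0.1785  0.1339] [-5.2285 -0.4663 17.6225]
8 7.8 [ 0.5338 -0.1785  0.1336] [-7.9145  1.1975 26.1896]
```

Stop found: the TCP stalls at z 0.134, as predicted, and the force rises to 26 N. Now up, then strokes 2 and 3, plus one extra for margin.

Run:
```python
from h import *
np.set_printoptions(precision=4,suppress=True)
def ball(a): return W(.0447-.13*np.cos(a),-.2148,.170+.13*np.sin(a)+.015)
def st(t):
    s=manip.state();print(t,round(s["clock"],2),s["tool_pos"],s["contact_force"])
def up():
    manip.move_linear(ball(0),rate=.15); manip.move_linear(ball(.49)+[0,0,.015],rate=.15); manip.dwell(.6); st("up")
def look(n):
    c=cams.capture("top");P=cloud(c);q=P[150:190,285:325].reshape(-1,3)
    cv2.imwrite(f"pics/{n}.png",cv2.resize(c["image"][90:215,210:360],None,fx=4,fy=4))
up()
for i in range(3):
    manip.move_linear(ball(0),rate=.13); manip.move_linear(ball(-.4)-[0,0,.008],rate=.1); manip.dwell(.15); st("down"); up()
manip.move_linear(W(-.071,-.2148,.36),rate=.25)
manip.move_pose(W(-.004,.0565,.33),rot(-1)); manip.set_gripper(.06)
st("over grip")
c=cams.capture("top");P=cloud(c)
q=P[160:184,298:320].reshape(-1,3);q=q[(q[:,2]>.1)&(np.linalg.norm(q[:,:2]-[.5345,-.1755],axis=1)<.014)]
print("ball top z",np.nanpercentile(q[:,2],[50,90]),len(q))
cv2.imwrite("pics/t3.png",cv2.resize(c["image"][90:215,150:340],None,fx=4,fy=4,interpolation=cv2.INTER_CUBIC))
c=cams.capture("side");cv2.imwrite("pics/s3.png",cv2.resize(c["image"][100:290,180:420],None,fx=3.3,fy=3.1,interpolation=cv2.INTER_CUBIC))
```

```text
up 9.62 [ 0.5359 -0.1769  0.2611] [ 0.0979 -0.0538 -0.2337]
down 11.26 [ 0.5301 -0.1773  0.1329] [-19.1      4.5402  39.1626]
up 13.07 [ 0.5359 -0.1769  0.2612] [ 1.1809 -0.0313 -1.0911]
down 14.72 [ 0.5301 -0.1773  0.1329] [-18.8121   4.0793  40.2311]
up 16.53 [ 0.5359 -0.1769  0.2612] [-0.1278 -0.2403  0.3908]
down 18.18 [ 0.5301 -0.1773  0.1329] [-19.8517   3.979   39.4945]
up 19.99 [ 0.5359 -0.1769  0.2612] [ 0.669  -0.5167 -0.5308]
over grip 22.59 [0.6201 0.0894 0.33  ] [ 0.1361  0.1218 -0.3913]
ball top z [0.2426 0.2459] 70
```

View pics/s3.png

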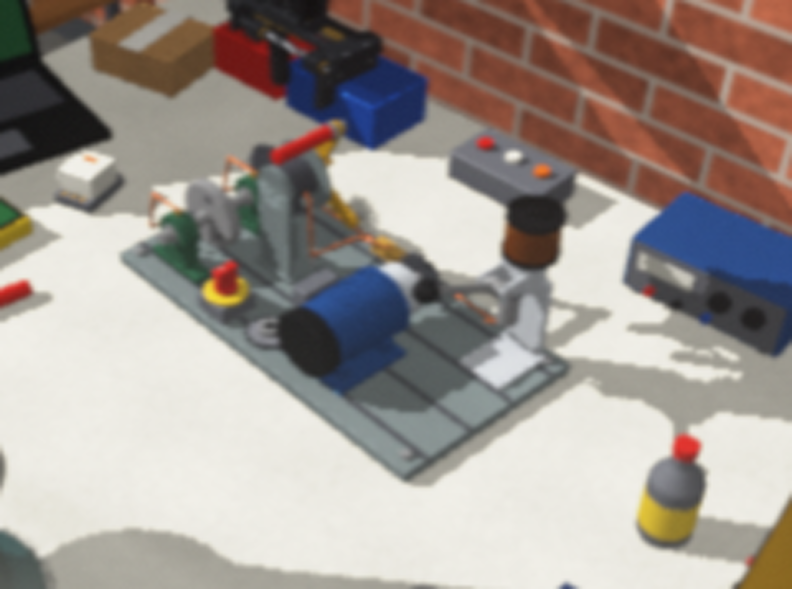

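View pics/t3.png

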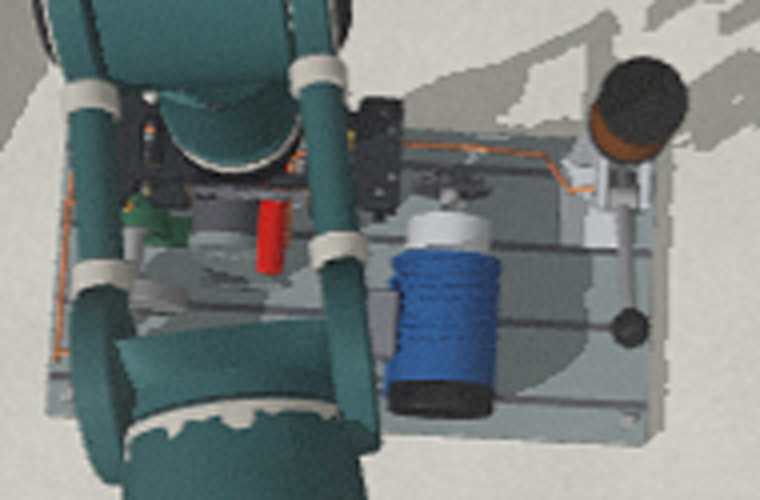

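Ball top is back at 0.246 (lever up), and it shows at (630,327) in the top crop. The red grip at (271,237) is below the open fingers and undisturbed. Next: descend, pinch and wind.

Run:
```python
from h import *
np.set_printoptions(precision=4,suppress=True)
def st(t):
    s=manip.state();print(t,round(s["clock"],2),s["tool_pos"],s["contact_force"],round(s["gripper_width"],4));return s
def g(a,dy=0): return W(-.004,.1+.1*np.sin(a)+dy,.165+.1*np.cos(a)-.019)
manip.move_linear(g(-.45),rate=.12); st("at grip")
manip.set_gripper(0.0,40); s=st("gripped")
if .015<s["gripper_width"]<.026:
    for a in np.arange(-.35,.46,.1):
        manip.move_linear(g(a),rate=.08); st(round(a,2))
```

```text
at grip 23.62 [0.6208 0.0894 0.237 ] [-0.3664 -0.3529 -0.0521] 0.0599
gripped 24.33 [0.6201 0.0885 0.2362] [-0.6322 -4.4569  0.6531] 0.018
-0.35 24.61 [0.6206 0.0956 0.2394] [ -1.1686 -10.5583  -0.7518] 0.0183
-0.25 24.88 [0.6213 0.1048 0.2418] [  1.6938 -10.4696  -2.5763] 0.0185
-0.15 25.16 [0.6219 0.1143 0.2431] [  2.0251 -11.6713  -4.1648] 0.0181
-0.05 25.43 [0.6225 0.1242 0.2435] [  2.6912 -12.1968  -6.2631] 0.0178
0.05 25.71 [0.6232 0.1336 0.2431] [  3.2834 -13.1652  -7.0203] 0.0176
0.15 25.98 [0.6238 0.1432 0.2416] [  2.9706 -13.4906  -6.9648] 0.0177
0.25 26.26 [0.6244 0.1523 0.2396] [  3.206  -15.4369  -7.5343] 0.0173
0.35 26.53 [0.6251 0.1614 0.2366] [  3.3833 -16.1202  -7.7763] 0.0173
0.45 26.81 [0.6257 0.1703 0.2328] [  1.7933 -16.9589  -7.4256] 0.0165
```

Winding tracks well, but the compliance lag leaves it about 6 mm short. I'll push on in y until the force shows the stop.

Run:
```python
from h import *
np.set_printoptions(precision=4,suppress=True)
def st(t):
    s=manip.state();print(t,round(s["clock"],2),s["tool_pos"],s["contact_force"],round(s["gripper_width"],4));return s
p0=W(-.004,.1435,.236)
for d in range(2,15,2):
    manip.move_linear(p0+W(0,d/1000,0)-W(0,0,0)-[0,0,.0004*d],rate=.06); s=st(d)
    if np.hypot(*s["contact_force"][1:])>32: break
c=cams.capture("top");P=cloud(c);im=c["image"]; np.savez("pics/t4.npz",P=P,im=im)
cv2.imwrite("pics/t4.png",cv2.resize(im[90:215,150:340],None,fx=4,fy=4,interpolation=cv2.INTER_CUBIC))
c=cams.capture("side");np.savez("pics/s4.npz",P=cloud(c),im=c["image"])
cv2.imwrite("pics/s4.png",cv2.resize(c["image"][95:215,200:340],None,fx=5,fy=5,interpolation=cv2.INTER_CUBIC))
```

```text
2 27.06 [0.6258 0.1715 0.2322] [  2.979  -18.3025  -5.8135] 0.0169
4 27.31 [0.6259 0.1732 0.2316] [  1.4637 -19.0981  -4.5478] 0.0168
6 27.56 [0.626  0.1752 0.2307] [  2.8524 -19.1246  -4.7007] 0.0169
8 27.81 [0.6261 0.1753 0.2306] [  1.0005 -25.0055  -1.2718] 0.0167
10 28.06 [0.6261 0.1754 0.2306] [ -0.8967 -30.4764   1.9832] 0.0171
12 28.31 [0.6261 0.1755 0.2305] [ -2.6884 -35.1809   5.019 ] 0.0171
```

View pics/s4.png

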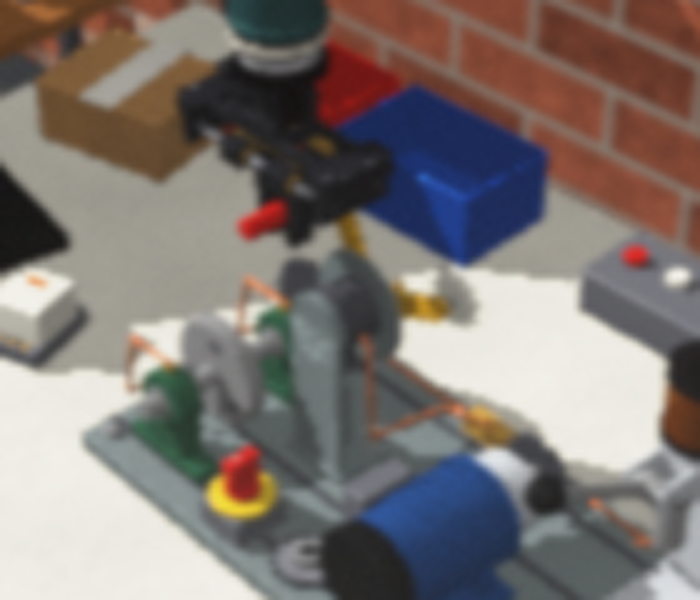

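The stop is clear: y stalls at 0.1755 (expected 0.176) while the force rises from 19 to 35 N. The crop shows the grip held at (262,220) and the white idler lifted at (455,295). I'll check the idler height, the pump ball and the loose things by the numbers.

Run:
```python
from h import *
np.set_printoptions(precision=4,suppress=True)
d=np.load("pics/s4.npz");P=d["P"]
def rig(q): e=q[...,:2]-C;return np.c_[c_*e[:,0]+s_*e[:,1],-s_*e[:,0]+c_*e[:,1],q[:,2]]
q=rig(P[143:165,278:300].reshape(-1,3));q=q[(q[:,2]>.1)&(q[:,0]>.04)&(q[:,0]<.1)];print("idler area",len(q),q.mean(0),q.min(0),q.max(0),"expect z .199")
q=rig(P[133:146,246:258].reshape(-1,3));q=q[q[:,2]>.2];print("grip",np.nanmedian(q,0))
c=cams.capture("top");P=cloud(c)
q=P[160:184,298:320].reshape(-1,3);q=q[(q[:,2]>.1)&(np.linalg.norm(q[:,:2]-[.5345,-.1755],axis=1)<.014)];print("ball top",np.nanpercentile(q[:,2],90))
cv2.imwrite("pics/t5.png",cv2.resize(c["image"],(800,600),interpolation=cv2.INTER_CUBIC))
s=manip.state();print(s["clock"],s["contact_force"],abs(s["joint_velocities"]).max())
```

```text
idler area 130 [0.056  0.0269 0.1992] [ 0.0403 -0.0037  0.1755] [0.0735 0.0691 0.2262] expect z .199
grip [-0.0236  0.1376  0.2611]
ball top 0.24694321686238174
28.4583 [ -3.4966 -33.9236   5.5371] 0.002056758421859864
```

View pics/t5.png

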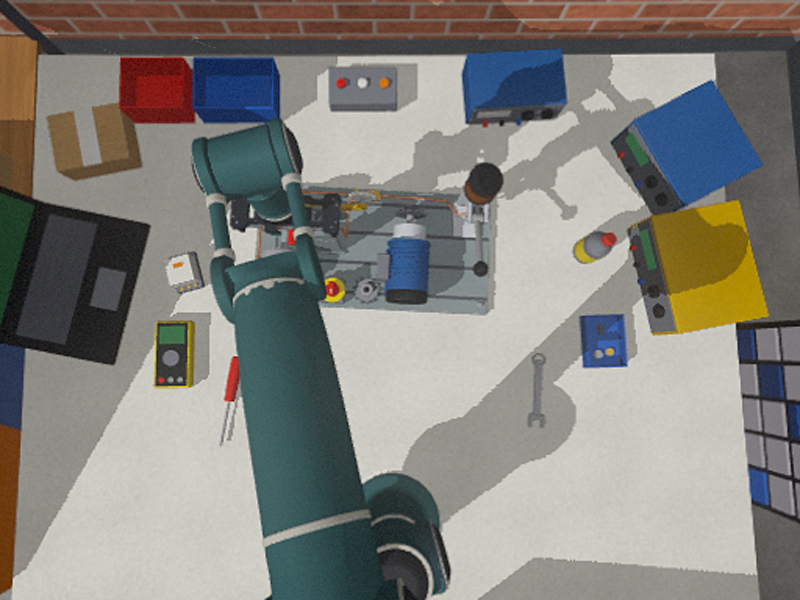

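The idler is at 0.199 m (wound), the ball is up, and the loose things are at the same pixels as at the start (wrench (537,390), tray (604,340), bottle (597,245), multimeter (174,354), sprocket (368,290)). After a short hold I'll hand in.

Run:
```python
from h import *
manip.dwell(.8); s=manip.state(); print(s["clock"],s["tool_pos"],s["contact_force"],s["gripper_width"]); order.close_job()
```

```text
29.2583 [0.62608868 0.17550344 0.23045125] [ -2.64902962 -35.00269854   4.80347594] 0.016986297318004367
the job is handed in; nothing more can be done
```

The job is handed in at 29.3 s, with the arm still holding the tensioner hard over at its stop. No verdict is reported, so these are my own checks.

- **Pump:** I gave the lubricator four full strokes, one more than asked, pressing the ball down with shut fingers and following it back up. The force rose at the stop each time (26–40 N, against the 11 N spring). After the last stroke the ball top measured 0.246–0.247 m, so the lever is up.
- **Tensioner:** I pinched the red grip and wound it slowly, never letting go. The motion stalled at the expected stop position while the force rose to 35 N. The white idler measured 0.199 m high, as it should when wound, and nothing was moving at hand-in.
- **Loose things and isolator:** these looked unchanged in the last top picture. The screwdriver was partly hidden by the arm, but the part that showed was in its old place. I judged the isolator by eye only.
- **Disagreements:**
  - The fingers closed to about 17 mm on the 20 mm grip bar, so the pinch is a few millimetres off its middle. It did not slip.
  - A rough depth reading put the bar about 6 mm from where I expected it. It was taken on the part of the bar facing the camera, so I trusted the stop force and the idler height instead.

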